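# Take a coating-thickness reading on a console housing

## Robot

A 6-joint arm with a two-finger parallel gripper is mounted at the origin on the work surface. World frame = base frame: x ahead of the robot, y to its left, z up, the work surface at z = 0. Lengths are in mm, angles in rad, forces in N, time in s.
With the tool pointing down it reaches from about 350 to 875 mm from the base axis. Payload 4.2 kg.
Tool frame: the origin (TCP) lies midway between the tips of the shut fingers; the grasp point (between the pads) lies 19 mm behind it; z points along the fingers, y is the line along which they close (so a half turn about z gives the same grasp; the last joint's range is limited). The gripper opens to 85 mm and grips with 20 to 120 N. Pads are 22 mm wide; open, the fingers measure 114 mm over their backs; the gripper's body (76 mm by 85 mm) begins 54 mm behind the grasp point. The pads swing forward as they close: fully open they stand 13 mm farther back than shut.
Start: joints at [-0.898, 0.385, 0.008, 0, -1.194, -0.259], TCP at [251.32, -572.222, 231.312] pointing down, gripper open.
Joint ranges: [-3.14, 3.14], [-1.21, 2.06], [-1.07, 1.41], [-3.16, 2.05], [-2.99, -0.16], [-3.1, 3.1]. Speed limits (rad/s): [2.79, 2.79, 3.14, 3.14, 3.14, 3.14].

## Interface

Orientations are given as a unit quaternion [x, y, z, w].
In Python, from bench import read_state, get_image, job_done gives the robot as it stands.
- The arm moves only by the shell command python3 -m jog 'ROWS'. ROWS is JSON, a list of rows, each a list of 3 entries, a list of its own where there are three numbers: the shift along the world's x, y, z scaled (see below), then the turn, a rotation vector about the world's x, y, z scaled (see below), then the gripper's target within -1 to 1 (shut at 1, half-way at 0, fully open at -1). In form: [[[x, y, z], [wx, wy, wz], claw], ...]. A call has 1 to 20 rows; each row is the pose to reach, as a shift and turn from the pose commanded when the call began; what a row does not reach only later rows make up. The controller multiplies each number of a shift by 10 cm and each number of a turn by 120 degrees. A row lasts 1/10 s, in which the tool goes at most 50 mm and 8.59 degrees, less where a joint would pass 70% of its speed; a pose out of reach is approached as far as the arm can. A call with a number of a shift or a turn outside -1 to 1 is refused whole. A call with a gripper value outside its range is refused whole. The fingers move at their own pace and stop on an object; the grip force is fixed at half the most. Time passes only in rows, so rows that repeat a pose let the fingers close. It gives the time, the measured TCP pose, the force, the opening and the grip force at its end, in the units of the state.
- read_state(): the state, without advancing time (a new reading comes with each control period).
- get_image(name): name is "scene" or "top"; returns a dict with "frame" (384x512x3 uint8, red, green, blue), "range_z" (384x512 float32, mm along the optical axis (not along the pixel's ray), 0 where there is no reading), "fx", "fy", "cx", "cy" (pixels), "R" (3x3) and "t" (3): a world point X has camera coordinates R X + t. Camera axes: x right, y down, z forward; pixel columns grow to the right and rows downward; lengths in mm; the calibration is good to about 2 mm. A picture is of the moment at which its call begins.
- job_done(): hands the job in; it is judged then, once.
The state is a dict: "clock": time; "joints": joint angles; "joint_vel": joint speeds; "joint_efforts": joint torques, N m; "position": TCP position; "ee_rot": TCP orientation; "contact_force": force on the tool from outside, world axes, zero at the start; "wrist_torque": the same for the moment, N m; "gripper_width": finger opening in mm; "grasp_force": force on a finger pad.
Only numpy, scipy, OpenCV 4.12 (cv2) and the standard library are available. Lean on these libraries where they do the work, as an engineer would, in place of code of your own. Each camera call takes 0.05 s, during which the arm holds its last target. There are 200 camera calls.

## Task

Take a coating reading on the aluminium console housing. On the bench gauge press the round power key, then the wide bar key (non-ferrous base), then the square key (continuous reading), one at a time; then draw the slim pencil probe from the rack and finish while holding it square to the sloping face, its sprung tip touching inside the marked ring and gently pressed about halfway in, not bottomed. Keep it held there in the gripper when the program ends, and leave the arrow keys, the stout probe and everything else lying on the bench alone.

Things in the scene. Friction and masses are not known exactly. Their poses are not given: they have to be found in the camera images.
- gauge: Bench coating gauge, 170 mm deep (x), 190 mm wide (y), fixed. Dark key deck 45 mm above the bench on the near (-x) half; from x = +22 mm back the case rises to 92 mm with a tilted display. Origin: centre of underside, z up, x towards the back. Front key row (x = -45 mm) from +y to -y: round, wide bar, square. Behind (x = 0): two triangular arrow keys at y = +34 and -34 mm.
- key_power_top (a point): Centre of the top of the round power key, 20 mm across, at x = -45, y = +62 mm on the gauge. Top 8 mm above the deck (53 mm above the bench). 1.2 N starts it, 4 N takes it fully down (4 mm).
- key_metal_top (a point): Centre of the top of the wide bar key (base metal), 16 mm (x) by 40 mm (y), at x = -45, y = +8 mm on the gauge. Top 8 mm above the deck (53 mm above the bench). 1.2 N starts it, 4 N takes it fully down (4 mm).
- key_cont_top (a point): Centre of the top of the square key (continuous reading), 18 mm, at x = -45, y = -52 mm on the gauge. Top 8 mm above the deck (53 mm above the bench). 1.2 N starts it, 4 N takes it fully down (4 mm).
- key_power (a joint): Travel of the round power key in m: 0 up, 0.004 fully down; springs back.
- key_metal (a joint): Travel of the wide bar key in m: 0 up, 0.004 fully down; springs back.
- key_cont (a joint): Travel of the square key in m: 0 up, 0.004 fully down; springs back.
- key_left (a joint): Travel of the left (+y) arrow key in m: 0 up, 0.004 fully down; leave it alone.
- key_right (a joint): Travel of the right (-y) arrow key in m: 0 up, 0.004 fully down; leave it alone.
- housing: Grey coated aluminium console housing in a fixed nest. Origin: centre of the nest's underside, z up. Nest plate 170 (x) by 200 mm (y), locating blocks to 26 mm high. Housing 140 (x) by 170 mm (y); its top face slopes 20 degrees, from 55 mm above the bench at the front edge (x = -70 mm) to 106 mm at the back edge (x = +70). A dark flat window lies at x +24 to +48 mm.
- spot: Centre of a hand-drawn black ring on the housing's sloping face, clear inside 20 mm, outside 24 mm, 20 mm in front of the housing's centre, up to 45 mm to its left or right, 73 mm above the bench. Origin on the face; z is the face's outward normal (20 degrees from vertical, leaning to the housing's front, -x); y is level, along the housing's y.
- rack: Black probe rack, 150 mm (x) by 66 mm (y) by 60 mm high, fixed, with two upright sockets 16 mm in diameter at x = -42 and +42 mm, right through. Origin at the centre of its underside. The slim probe stands in either socket, the stout probe in the other.
- probe: Slim pencil probe, about 0.09 kg, upright in a socket, round about its z axis; z points from nose up to cap. Origin: lower end of the steel barrel, 15 mm above the bench while racked. Barrel 14 mm dia. z 0 to 45 mm; collar 22 mm dia. 45 to 50 mm, resting on the rack's top; black ribbed grip 18 mm dia. 50 to 120 mm; rounded cap to 130 mm. Sprung tip 6 mm dia. sticks out 8 mm below.
- tip (a point): End of the probe's sprung tip: 8 mm below the probe's origin along its axis when free, level with the end of the barrel when fully pushed in.
- sensor (a joint): How far the probe's sprung tip is pushed in, m: 0 free, 0.008 bottomed. The spring takes 0.5 N to start and 0.4 N for each further millimetre (2.1 N at 4 mm, 3.7 N at 8 mm).
- barrel_probe: Stout probe in the other socket, bystander: short fat grip 26 mm in diameter with a 38 mm mushroom cap, top 115 mm above the bench. Origin as for the slim probe.
- caliper: Digital caliper lying on the bench, 235 mm long, bystander. Origin at the middle of its beam, underside.
- micrometer: Micrometer lying on the bench, about 125 mm long and 18 mm high, bystander. Origin near its spindle, underside.
- plug_gauge: Plug gauge lying on the bench, 130 mm long, 14 mm high, bystander. Origin under its middle.
- zero_disc: Aluminium zero disc, 52 mm in diameter, 10 mm thick, lying on the bench, bystander. Origin under its centre.
- foil_case: Flat grey foil case, 95 by 65 by 20 mm, lying on the bench, bystander. Origin under its centre.
Mind the look-alikes: they are no part of the job. Of the things that look like the rack, the smallest one is meant.

How it is judged:
By the outcome, as a careful person would: the job done as asked, in the order asked, and still so for the second after the job is handed in, while the arm keeps its last pose, push and grip.
It also fails if it takes over 58 s, if anything falls off the work surface, if the arm or the gripper's body presses on something with over 40 N, if the wrist force passes 120 N, or if a joint passes its speed limit or range.

## Working session

There is one attempt and no reset: what is moved stays moved. The work goes in short steps, Python scripts to look and compute and a shell command to move; the robot and the scene stay as the last step left them, time stands still between calls to the robot, and variables do not carry over. Pictures are saved under pics/ and viewed, at most 10 in all, crops included, and the job is handed in when it is done.

```bash
mkdir -p pics; cat > h.py <<'E'
import numpy as np,cv2
from bench import read_state,get_image
def grab(n,save=None):
    d=get_image(n)
    np.savez(f'{n}.npz',**d)
    if save: cv2.imwrite(f'pics/{save}.png',cv2.cvtColor(cv2.resize(d['frame'],(800,600)),cv2.COLOR_RGB2BGR))
    return d
def cloud(d):
    z=d['range_z'];v,u=np.mgrid[:z.shape[0],:z.shape[1]]
    c=np.stack([(u-d['cx'])/d['fx']*z,(v-d['cy'])/d['fy']*z,z],-1)
    X=(c-d['t'])@d['R']
    X[z==0]=np.nan
    return X
E
python3 - <<'E'
from h import *
grab('top','top1');grab('scene','scene1')
s=read_state();print(s['clock'],s['position'],s['ee_rot'],s['contact_force'])
E
```

```text
0.1 [ 251.11956937 -571.76844746  230.33069119] [-2.05370232e-01  9.78683861e-01  9.50064035e-04 -2.56116774e-04] [0.2686726  0.38186926 0.05285054]
```

View pics/top1.png

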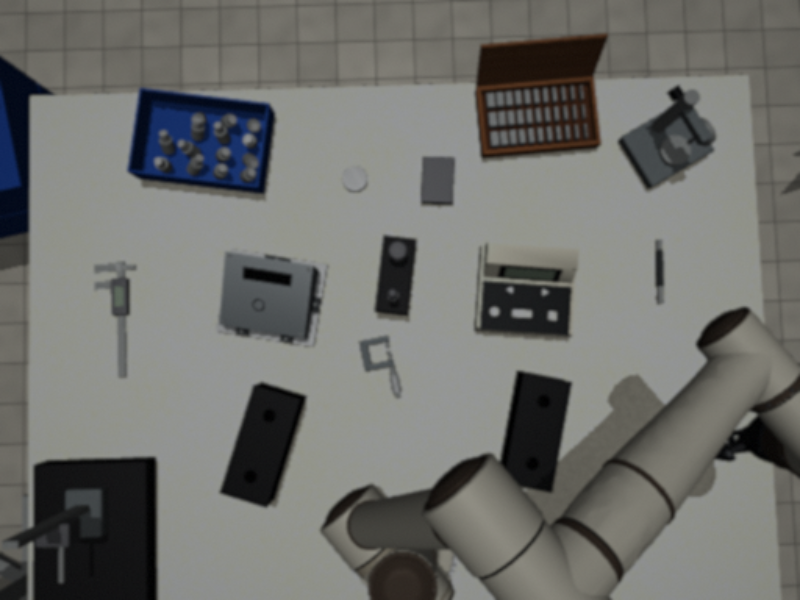

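View pics/scene1.png

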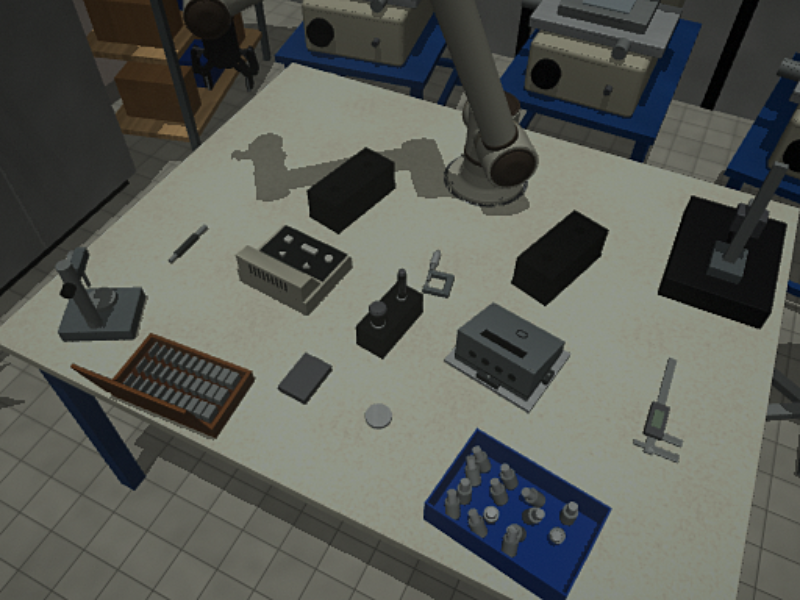

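The top view (800x600) shows the gauge at (525,290), with its keys at about (494,311), (522,313) and (552,315). The small rack is at (396,275), with the slim probe in its near socket at (393,297) and the stout one at (398,250). The housing is at (268,297), with the ring at (258,305). Next I measure these.

```bash
cat > m.py <<'E'
from h import *
d=dict(np.load('top.npz'));X=cloud(d);f=d['frame'].astype(int);g=f.sum(-1)/3
def box(u0,v0,u1,v1):
    m=np.zeros(g.shape,bool);m[int(v0*.64):int(v1*.64),int(u0*.64):int(u1*.64)]=1;return m
def atz(u,v,z):
    r=d['R'].T@np.array([(u-d['cx'])/d['fx'],(v-d['cy'])/d['fy'],1]);o=-d['R'].T@d['t'];return o+r*(z-o[2])/r[2]
print('cam',-d['R'].T@d['t'])
# keys
m=box(484,284,570,326)&(g>110)
n,l,st,c=cv2.connectedComponentsWithStats(m.astype(np.uint8))
for i in range(1,n):
    if st[i,4]>3: print('key',st[i],c[i]/.64,atz(*c[i],53).round(1),'z',np.nanmedian(X[...,2][l==i]).round(1))
# gauge deck edges
m=box(470,240,585,340)&(np.abs(X[...,2]-45)<5)
P=X[m];print('deck',m.sum(),cv2.minAreaRect(P[:,:2].astype(np.float32)))
# rack and probes
R=box(365,225,425,325);z=X[...,2]
m=R&(abs(z-60)<6);print('rack',np.median(z[m]),cv2.minAreaRect(X[m][:,:2].astype(np.float32)))
for nm,b in(('slim',box(370,275,420,320)),('stout',box(370,225,425,275))):
    m=b&(z>90);P=X[m];print(nm,m.sum(),P.mean(0).round(1),P.min(0).round(1),P.max(0).round(1))
# housing
H=box(215,240,330,345);m=H&(z>50)&(z<112);P=X[m]
rect=cv2.minAreaRect(P[:,:2].astype(np.float32));print('housing',rect)
A=np.c_[P[:,:2],np.ones(len(P))];k=np.ones(len(P),bool)
for _ in range(8):
    w=np.linalg.lstsq(A[k],P[k,2],rcond=None)[0];k=abs(A@w-P[:,2])<3
nrm=np.array([-w[0],-w[1],1]);nrm/=np.linalg.norm(nrm)
print('n',nrm,'tilt',np.degrees(np.arccos(nrm[2])),'front yaw',np.degrees(np.arctan2(-nrm[1],-nrm[0])),k.sum(),len(k),'plane z centre',w@np.r_[rect[0],1])
# ring
b=box(240,290,278,320);gg=g[b].reshape(-1)
m=b&(g<np.median(gg)-15);n,l,st,c=cv2.connectedComponentsWithStats(m.astype(np.uint8))
for i in range(1,n):
    if st[i,4]>3: print('ring',st[i],(st[i,:2]+st[i,2:4]/2-.5)/.64,atz(*(st[i,:2]+st[i,2:4]/2-.5),73),atz(*c[i],73),np.nanmedian(z[l==i]))
cv2.imwrite('pics/c1.png',cv2.cvtColor(cv2.resize(d['frame'][145:230,135:275],(800,486),interpolation=cv2.INTER_CUBIC),cv2.COLOR_RGB2BGR))
E
python3 m.py
```

```text
cam [ 409.1676745   -16.42734295 1524.32638013]
key [340 181  24   2  34] [552.43566176 283.27205882] [ 521.5 -312.    53. ] z 45.6
key [325 184   3   3   8] [509.5703125 288.8671875] [ 512.9 -227.1   53. ] z 54.7
key [347 186   3   3   7] [543.75       291.74107143] [ 505.3 -294.2   53. ] z 54.9
key [314 197   5   5  22] [493.60795455 310.79545455] [ 470.7 -194.    53. ] z 54.3
key [328 198  12   5  55] [521.02272727 312.67045455] [ 465.4 -247.7   53. ] z 54.4
key [351 199   5   6  26] [551.62259615 315.14423077] [ 458.7 -307.7   53. ] z 53.2
deck 1722 ((508.607666015625, -259.98211669921875), (191.2941131591797, 167.99575805664062), 84.06056213378906)
rack 60.82637955917464 ((549.2052001953125, -1.0820770263671875), (65.94002532958984, 150.2109832763672), 81.576416015625)
slim 35 [505.5   4.7 137.7] [498.3  -2.7  95.5] [516.2  12.1 149.3]
stout 125 [590.   -7.3 113. ] [573.5 -25.5 102.3] [607.8  10.4 121.3]
housing ((514.2532958984375, 250.97479248046875), (171.93606567382812, 140.04507446289062), 79.1330795288086)
n [-0.33471741  0.06438982  0.94011606] tilt 19.928943394399738 front yaw -10.88900773138068 1753 2684 plane z centre 81.12331849265581
ring [161 191   8   8  22] [257.03125 303.90625] [496.86338866 267.03686337  73.        ] [495.47454715 266.78366449  73.        ] 72.69861336016393
```

View pics/c1.png

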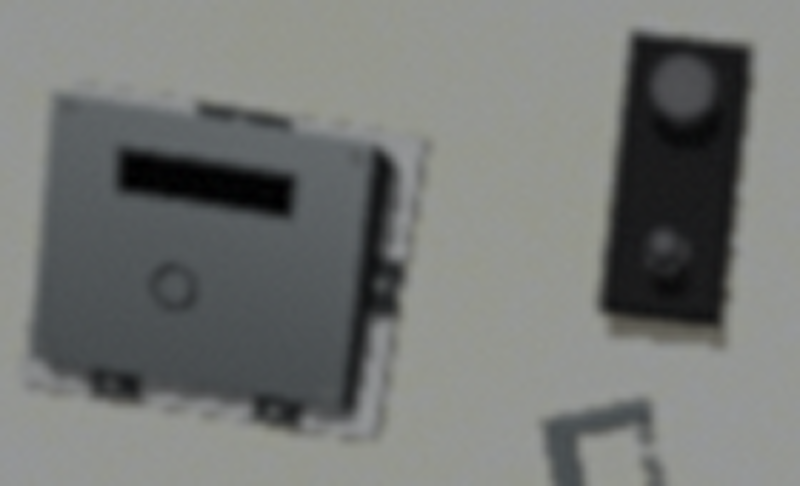

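Two independent measurements of each target agree, as millimetres in the world frame:
- **Keys:** power (470.5,-193.8), bar (465,-247.5), square (458.6,-307.4).
- **Slim probe axis:** (507.5,5).
- **Ring:** (497,267,73), with the face normal yawed -10.9°.

Now I move above the power key with the fingers shut.

```bash
python3 -m jog '[[[0.4,0.5,0],[0,0,-0.07],1],[[0.55,0.95,0],[0,0,-0.14],1],[[0.55,0.95,0],[0,0,-0.21],1],[[0.55,0.95,0],[0,0,-0.25],1],[[0.55,0.95,0],[0,0,-0.25],1]]'
python3 -m jog '[[[0.55,0.95,0],[0,0,0],1],[[0.55,0.95,0],[0,0,0],1],[[0.55,0.95,0],[0,0,0],1]]'
python3 -m jog '[[[0.55,0.95,0],[0,0,0],1],[[0.55,0.95,0],[0,0,0],1],[[0.55,0.95,0],[0,0,0],1]]'
python3 -m jog '[[[0.542,0.934,-0.9],[0,0,0],1],[[0.542,0.934,-0.9],[0,0,0],1],[[0.542,0.934,-0.9],[0,0,0],1],[[0.542,0.934,-0.9],[0,0,0],1],[[0.542,0.934,-0.9],[0,0,0],1]]'
python3 -m jog '[[[0,0,-0.5],[0,0,0],1],[[0,0,-0.75],[0,0,0],1],[[0,0,-0.75],[0,0,0],1],[[0,0,-0.75],[0,0,0],1],[[0,0,-0.75],[0,0,0],1]]'
```

```text
clock: 0.6
position: [306.6, -476.5, 231.2]
ee_rot: [0.054, 0.999, 0.0, -0.0]
contact_force: [-0.8, 0.3, -0.2]
gripper_width: 11.8
grasp_force: 0.0
clock: 0.9
position: [362.4, -379.7, 231.1]
ee_rot: [0.052, 0.999, 0.0, -0.0]
contact_force: [0.0, -0.7, 0.3]
gripper_width: 0.1
grasp_force: 0.0
clock: 1.2
position: [417.9, -284.9, 231.3]
ee_rot: [0.052, 0.999, 0.0, 0.0]
contact_force: [0.6, -0.1, -0.3]
gripper_width: -0.0
grasp_force: 0.0
clock: 1.7
position: [470.5, -194.2, 140.7]
ee_rot: [0.054, 0.999, -0.0, -0.001]
contact_force: [-0.2, 0.2, 0.5]
gripper_width: -0.1
grasp_force: 0.0
clock: 2.2
position: [472.1, -194.8, 68.5]
ee_rot: [0.055, 0.998, -0.0, 0.002]
contact_force: [-0.2, 0.3, 0.3]
gripper_width: -0.2
grasp_force: 0.0
```

```bash
python3 -m jog '[[[0,0,-0.06],[0,0,0],1],[[0,0,-0.1],[0,0,0],1],[[0,0,-0.13],[0,0,0],1],[[0,0,-0.15],[0,0,0],1],[[0,0,-0.15],[0,0,0],1],[[0,0,-0.15],[0,0,0],1]]'
python3 -m jog '[[[0,0,-0.01],[0,0,0],1],[[0,0,-0.01],[0,0,0],1],[[0,0,-0.01],[0,0,0],1]]'
python3 -m jog '[[[0,0,-0.01],[0,0,0],1],[[0,0,-0.01],[0,0,0],1],[[0,0,-0.01],[0,0,0],1]]'
```

```text
clock: 2.8
position: [470.6, -193.8, 51.5]
ee_rot: [0.055, 0.999, -0.0, -0.0]
contact_force: [-0.8, 0.3, 2.5]
gripper_width: -0.4
grasp_force: 1.1
clock: 3.1
position: [470.6, -193.8, 50.4]
ee_rot: [0.055, 0.998, -0.0, 0.0]
contact_force: [0.2, 0.1, 2.4]
gripper_width: 0.1
grasp_force: 1.4
clock: 3.4
position: [470.6, -193.8, 49.4]
ee_rot: [0.055, 0.998, -0.0, 0.0]
contact_force: [-0.3, 0.0, 3.8]
gripper_width: 0.1
grasp_force: 1.8
```

```bash
python3 -m jog '[[[0,0,-0.01],[0,0,0],1],[[0,0,-0.01],[0,0,0],1],[[0,0,-0.01],[0,0,0],1]]'; python3 -c "
from h import *
d=grab('top');print(read_state()['contact_force'],read_state()['position'])"
```

```text
clock: 3.7
position: [470.6, -193.8, 49.0]
ee_rot: [0.055, 0.999, -0.0, 0.0]
contact_force: [-1.9, 1.5, 8.3]
gripper_width: 0.2
grasp_force: 4.2
[-2.90533184  1.63075185  8.30846204] [ 470.58677765 -193.84709849   49.00223105]
```

The power key bottomed at z=49.0 with 8 N, as expected. I repeat the same depth on the bar key, then on the square key.

```bash
python3 -m jog '[[[0,0,0.1],[0,0,0],1],[[0,0,0.25],[0,0,0],1],[[0,0,0.25],[0,0,0],1],[[-0.055,-0.537,0.25],[0,0,0],1],[[-0.055,-0.537,0.25],[0,0,0],1],[[-0.055,-0.537,0.25],[0,0,0],1],[[-0.055,-0.537,0.25],[0,0,0],1]]'
python3 -m jog '[[[0,0,-0.12],[0,0,0],1],[[0,0,-0.17],[0,0,0],1],[[0,0,-0.2],[0,0,0],1],[[0,0,-0.22],[0,0,0],1],[[0,0,-0.24],[0,0,0],1],[[0,0,-0.25],[0,0,0],1],[[0,0,-0.25],[0,0,0],1],[[0,0,-0.25],[0,0,0],1],[[0,0,-0.25],[0,0,0],1]]'
python3 -m jog '[[[0,0,0.1],[0,0,0],1],[[0,0,0.25],[0,0,0],1],[[0,0,0.25],[0,0,0],1],[[-0.064,-0.599,0.25],[0,0,0],1],[[-0.064,-0.599,0.25],[0,0,0],1],[[-0.064,-0.599,0.25],[0,0,0],1],[[-0.064,-0.599,0.25],[0,0,0],1]]'
python3 -m jog '[[[0,0,-0.12],[0,0,0],1],[[0,0,-0.17],[0,0,0],1],[[0,0,-0.2],[0,0,0],1],[[0,0,-0.22],[0,0,0],1],[[0,0,-0.24],[0,0,0],1],[[0,0,-0.25],[0,0,0],1],[[0,0,-0.25],[0,0,0],1],[[0,0,-0.25],[0,0,0],1],[[0,0,-0.25],[0,0,0],1]]'
```

```text
clock: 4.45
position: [464.5, -247.2, 72.7]
ee_rot: [0.055, 0.998, 0.0, -0.001]
contact_force: [-0.2, -0.3, -0.2]
gripper_width: -0.1
grasp_force: 0.0
clock: 5.35
position: [464.8, -247.2, 49.1]
ee_rot: [0.055, 0.998, 0.0, -0.0]
contact_force: [-2.6, 2.5, 7.4]
gripper_width: -0.3
grasp_force: 3.2
clock: 6.05
position: [458.1, -307.3, 72.8]
ee_rot: [0.055, 0.998, 0.0, -0.0]
contact_force: [0.3, 0.7, -0.2]
gripper_width: -0.1
grasp_force: 0.0
clock: 6.95
position: [458.4, -307.1, 49.1]
ee_rot: [0.055, 0.998, 0.0, -0.0]
contact_force: [-2.3, 3.1, 5.9]
gripper_width: 0.0
grasp_force: 3.1
```

```bash
python3 -m jog '[[[0,0,0.3],[0,0,0],1],[[0,0,1],[0,0,0],1],[[0,0,1],[0,0,0],1],[[0,0,1],[0,0,0],1]]'
python3 -m jog '[[[0.1,0.8,1],[0,0,0],0],[[0.1,0.8,1],[0,0,0],0],[[0.1,0.8,1],[0,0,0],0],[[0.1,0.8,1],[0,0,0],0]]'
python3 -m jog '[[[0.13,0.8,0],[0,0,0],0],[[0.13,0.8,0],[0,0,0],0],[[0.13,0.8,0],[0,0,0],0]]'
python3 -m jog '[[[0.13,0.8,0],[0,0,0],0],[[0.13,0.8,0],[0,0,0],0],[[0.13,0.8,0],[0,0,0],0]]'
python3 -m jog '[[[0.129,0.724,0],[0,0,0],0],[[0.129,0.724,0],[0,0,0],0],[[0.129,0.724,0],[0,0,0],0],[[0.129,0.724,0],[0,0,0],0],[[0.129,0.724,0],[0,0,0],0]]'
python3 -m jog '[[[0,0,-0.4],[0,0,0],0],[[0,0,-0.7],[0,0,0],0],[[0,0,-0.7],[0,0,0],0],[[0,0,-0.7],[0,0,0],0]]'
python3 -c "
from h import *
d=grab('scene')
cv2.imwrite('pics/s2.png',cv2.cvtColor(cv2.resize(d['frame'][80:250,180:400],(776,600),interpolation=cv2.INTER_CUBIC),cv2.COLOR_RGB2BGR))"
```

```text
clock: 7.35
position: [461.2, -308.5, 152.5]
ee_rot: [0.055, 0.998, -0.002, 0.005]
contact_force: [0.3, -0.7, -0.1]
gripper_width: 0.1
grasp_force: 0.0
clock: 7.75
position: [470.6, -226.3, 251.5]
ee_rot: [0.053, 0.999, -0.001, 0.004]
contact_force: [-0.3, -0.8, -0.0]
gripper_width: 42.8
grasp_force: 0.0
clock: 8.05
position: [481.4, -145.3, 246.6]
ee_rot: [0.053, 0.999, 0.0, -0.001]
contact_force: [0.1, -0.3, 0.0]
gripper_width: 42.4
grasp_force: 0.0
clock: 8.35
position: [494.7, -65.7, 246.7]
ee_rot: [0.053, 0.999, 0.0, -0.001]
contact_force: [-0.8, 0.2, 0.3]
gripper_width: 42.6
grasp_force: 0.0
clock: 8.85
position: [507.1, 3.7, 247.7]
ee_rot: [0.056, 0.998, -0.0, -0.001]
contact_force: [0.5, 0.1, 0.4]
gripper_width: 42.6
grasp_force: 0.0
clock: 9.25
position: [507.9, 4.0, 178.8]
ee_rot: [0.055, 0.998, -0.0, 0.0]
contact_force: [0.3, 1.0, 0.4]
gripper_width: 42.9
grasp_force: 0.0
```

View pics/s2.png

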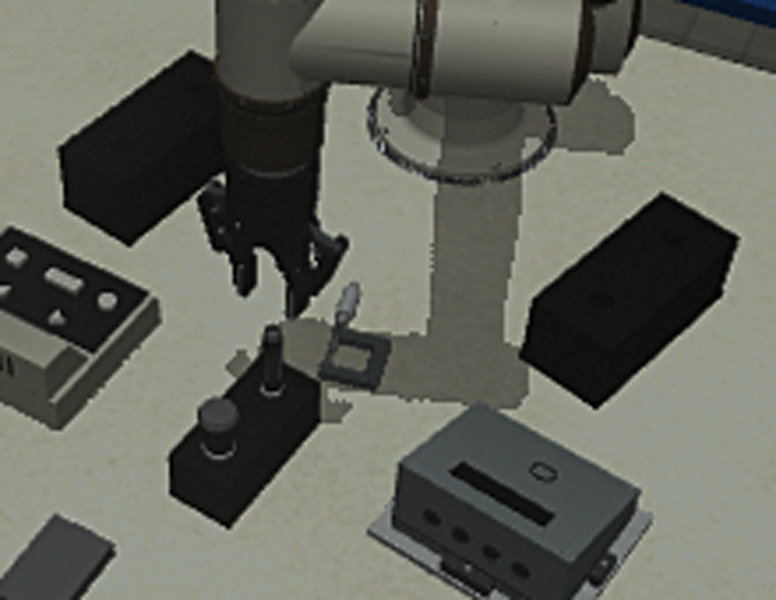

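The open gripper hangs over the slim probe (cap at about (272,335) in the crop), with the stout probe well clear. Next I descend and grip.

```bash
python3 -m jog '[[[0,0,-0.3],[0,0,0],0],[[0,0,-0.5],[0,0,0],0],[[0,0,-0.7],[0,0,0],0],[[0,0,-0.873],[0,0,0],0],[[0,0,-0.873],[0,0,0],0],[[0,0,-0.873],[0,0,0],0]]'
python3 -m jog '[[[0,0,0],[0,0,0],0.4],[[0,0,0],[0,0,0],0.4],[[0,0,0],[0,0,0],1],[[0,0,0],[0,0,0],1],[[0,0,0],[0,0,0],1],[[0,0,0],[0,0,0],1],[[0,0,0],[0,0,0],1],[[0,0,0],[0,0,0],1]]'
```

```text
clock: 9.9
position: [508.9, 5.1, 92.6]
ee_rot: [0.055, 0.999, 0.0, 0.001]
contact_force: [-0.1, 0.4, 0.2]
gripper_width: 43.0
grasp_force: 0.0
clock: 10.7
position: [508.3, 5.1, 92.2]
ee_rot: [0.055, 0.999, 0.0, 0.001]
contact_force: [-0.4, -0.5, 6.6]
gripper_width: 16.5
grasp_force: 58.3
```

```bash
python3 -m jog '[[[0,0,0.1],[0,0,0],1],[[0,0,0.3],[0,0,0],1],[[0,0,0.5],[0,0,0],1],[[0,0,0.7],[0,0,0],1],[[0,0,1],[0,0,0],1],[[0,0,1],[0,0,0],1],[[0,0,1],[0,0,0],1]]'
python3 -m jog '[[[-0.25,0.5,0.5],[0,0,0],1],[[-0.374,0.9,0.5],[0,0,0],1],[[-0.374,0.9,0.5],[0,0,0],1],[[-0.374,0.9,0.5],[0,0,0],1],[[-0.374,0.9,0.5],[0,0,0],1]]'
python3 -m jog '[[[0,0.3,0],[0,0,0],1],[[0,0.6,0],[0,0,0],1],[[0,0.9,0],[0,0,0],1],[[0,0.9,0],[0,0,0],1],[[0,0.9,0],[0,0,0],1]]'
python3 - <<'E'
from h import *
for n in('scene','top'):
    d=grab(n)
    p=d['R']@read_state()['position']+d['t'];u=int(d['fx']*p[0]/p[2]+d['cx']);v=int(d['fy']*p[1]/p[2]+d['cy']);print(n,u,v)
    if n=='scene': cv2.imwrite('pics/s3.png',cv2.cvtColor(cv2.resize(d['frame'][v-60:v+90,u-100:u+100],(800,600),interpolation=cv2.INTER_CUBIC),cv2.COLOR_RGB2BGR))
E
```

```text
clock: 11.4
position: [507.3, 5.1, 191.5]
ee_rot: [0.055, 0.998, 0.001, 0.0]
contact_force: [-0.6, -0.7, -0.7]
gripper_width: 16.4
grasp_force: 58.5
clock: 11.9
position: [469.3, 94.6, 239.7]
ee_rot: [0.055, 0.999, -0.001, -0.001]
contact_force: [0.0, -0.9, -1.3]
gripper_width: 16.4
grasp_force: 58.8
clock: 12.4
position: [470.0, 184.1, 239.6]
ee_rot: [0.055, 0.998, -0.001, -0.001]
contact_force: [0.7, 0.9, -1.1]
gripper_width: 16.8
grasp_force: 59.0
scene 317 162
top 183 200
```

View pics/s3.png

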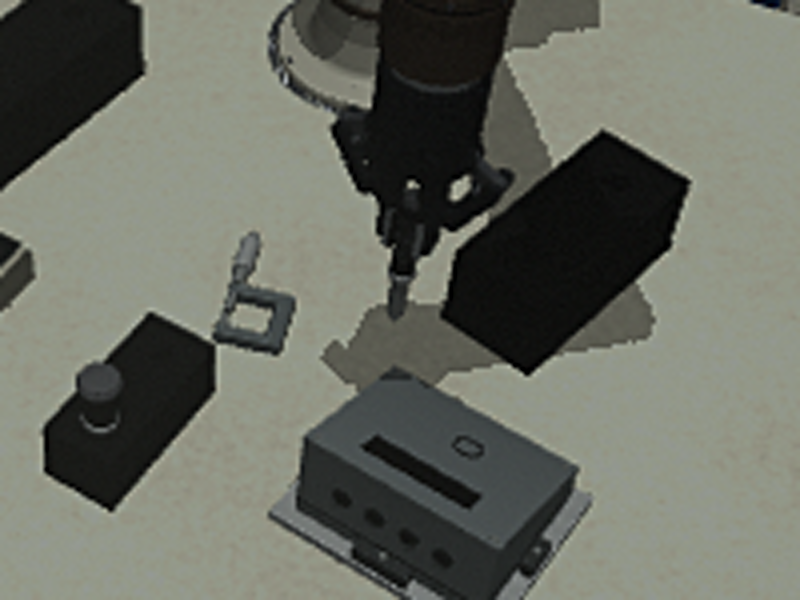

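The probe is out and held with its tip at about (397,315) in the crop. I check its tilt in the grip from the depth data.

```bash
cat > t.py <<'E'
from h import *
from scipy.spatial.transform import Rotation as Ro
s=read_state();p=np.array(s['position']);Rt=Ro.from_quat(s['ee_rot']).as_matrix()
for n in('scene','top'):
    d=dict(np.load(n+'.npz'));X=cloud(d);L=(X-p)@Rt   # tool frame; z along axis
    cam=((-d['R'].T@d['t'])-p)@Rt;print(n,'cam dir tool',(cam/np.linalg.norm(cam)).round(2))
    m=(np.hypot(L[...,0],L[...,1])<30)&(L[...,2]>-5)&(L[...,2]<95)
    for a in range(-5,90,8):
        k=m&(L[...,2]>=a)&(L[...,2]<a+8)
        if k.sum(): print(a,k.sum(),np.median(L[k],0).round(1),L[k].min(0).round(1),L[k].max(0).round(1))
    if n=='scene':
        for a in(0,30,76):  # projected tool axis vs. dark/bright silhouette
            q=d['R']@(p+Rt@[0,0,a])+d['t'];u=d['fx']*q[0]/q[2]+d['cx'];v=d['fy']*q[1]/q[2]+d['cy']
            print('axis',a,round(u,1),round(v,1),((u-217)*4).round(),((v-102)*4).round(), d['frame'][int(round(v)),int(u)-8:int(u)+9].sum(-1)//3)
E
python3 t.py
```

```text
scene cam dir tool [-0.65  0.24 -0.72]
-5 15 [-3.2  1.2  0.3] [ -8.8 -11.4  -3.5] [-0.2 14.3  2.3]
3 10 [-4.   1.8  7.6] [-7.3 -9.7  3.2] [ 3.5  7.9 10.2]
11 9 [-3.1  1.4 14.2] [-4.8 -7.3 12.2] [ 2.2  8.1 18.7]
19 15 [-3.6  2.3 21.3] [-7.8 -6.6 19.7] [ 3.5 10.4 26.5]
27 14 [-3.4  3.4 31. ] [ -5.9 -10.2  27.1] [ 4.9  9.3 34.4]
35 4 [-1.4  2.9 40.3] [-5.4 -3.8 37.8] [ 1.1  5.6 41.8]
43 7 [-2.1 -0.  45.9] [-5.4 -2.4 43.2] [ 1.3  6.  49.9]
51 11 [-0.1  2.8 55.6] [-3.5 -6.4 51.2] [ 3.8  6.3 58.8]
59 6 [-1.1 -1.  62.1] [-4.6 -4.8 59.5] [ 2.2  7.3 66.3]
67 7 [-1.5  3.3 69. ] [-3.9 -2.8 67.6] [ 5.8  5.5 71.4]
75 3 [ 1.3  1.4 78. ] [-1.4 -3.3 75.3] [ 3.2  5.5 78.9]
83 1 [ 5.3  2.  84.1] [ 5.3  2.  84.1] [ 5.3  2.  84.1]
axis 0 317.8 162.8 403.0 243.0 [141 144 145 142  60  26  83  13  20  19  21  44  57  25  12  10  48]
axis 30 316.6 169.8 398.0 271.0 [143 142 144 144 148 150  55  47   7   7   6   9  51 115 148 144 144]
axis 76 314.9 180.1 392.0 312.0 [146 145  87  79  84  85  90  86  38  45  43  42  92  90  90  86  90]
top cam dir tool [ 0.03 -0.16 -0.99]
```

Within noise the probe is upright in the grip: under about 2° of tilt and a 1–2 mm offset. Now I tilt square to the face and hover 20 mm off the ring.

```bash
python3 -m jog '[[[-0.03,0.4,0],[-0.01,-0.055,0],1],[[-0.08,0.7,0],[-0.02,-0.11,0],1],[[-0.08,0.887,0],[-0.0314,-0.1637,0],1],[[-0.08,0.887,0],[-0.0314,-0.1637,0],1],[[-0.08,0.887,0],[-0.0314,-0.1637,0],1]]'
python3 -m jog '[[[0,0,-0.3],[0,0,0],1],[[0,0,-0.5],[0,0,0],1],[[0,0,-0.703],[0,0,0],1],[[0,0,-0.703],[0,0,0],1],[[0,0,-0.703],[0,0,0],1],[[0,0,-0.703],[0,0,0],1]]'
python3 - <<'E'
from h import *
from scipy.spatial.transform import Rotation as Ro
d=grab('scene');grab('top');s=read_state();p=np.array(s['position']);Rt=Ro.from_quat(s['ee_rot']).as_matrix();print('toolz',Rt[:,2],s['contact_force'])
o=np.array([250,110])
im=cv2.resize(d['frame'][110:230,250:410],(800,600),interpolation=cv2.INTER_CUBIC)
n=np.array([-.3359,.0645,.9397])
for nm,q in(('tip',p+Rt@[0,0,84]),('collar',p+Rt@[0,0,28]),('spot',np.array([497,267,73]))):
    c=d['R']@q+d['t'];u=np.array([d['fx']*c[0]/c[2]+d['cx'],d['fy']*c[1]/c[2]+d['cy']]);print(nm,q.round(1),u.round(1),((u-o+.5)*5).round(),'mm/px',(c[2]/d['fx']).round(2))
cv2.imwrite('pics/s4.png',cv2.cvtColor(im,cv2.COLOR_RGB2BGR))
E
```

```text
clock: 13.0
position: [461.6, 272.6, 240.5]
ee_rot: [0.054, 0.983, -0.024, 0.171]
contact_force: [-0.2, -0.1, -0.3]
gripper_width: 16.8
grasp_force: 59.1
clock: 13.6
position: [463.3, 274.2, 172.3]
ee_rot: [0.055, 0.983, -0.022, 0.173]
contact_force: [0.5, 0.2, -0.9]
gripper_width: 16.5
grasp_force: 59.1
toolz [ 0.33745661 -0.06234658 -0.93927416] [-0.22955763  0.05588662 -0.98871766]
tip [491.2 269.   93.3] [335.9 209.3] [432. 499.] mm/px 3.07
collar [472.3 272.5 145.9] [341.6 194.6] [461. 426.] mm/px 3.0
spot [497 267  73] [333.7 214.4] [421. 525.] mm/px 3.1
```

View pics/s4.png

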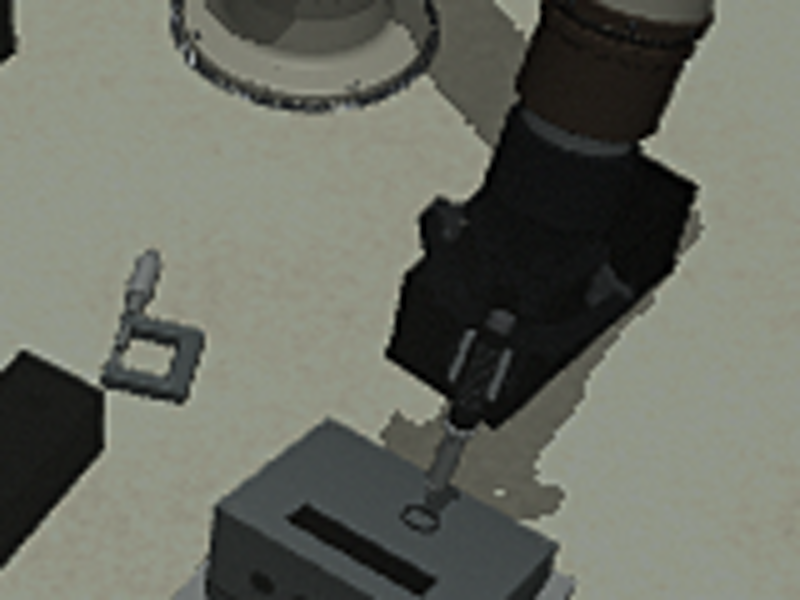

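The probe hovers over the face with its tip at about (433,495). The ring shows at (421,519), and I predicted (421,525). I refine this with a ring fit in the scene view and a check against the top view.

```bash
python3 - <<'E'
from h import *
S=np.array([497,267,73.]);n=np.array([-.3359,.0645,.9397]);ex=np.array([.9397*.982,-.9397*.1886,.342]);ey=np.array([.1886,.982,0])
for nm in('scene','top'):
    d=dict(np.load(nm+'.npz'));g=d['frame'].astype(np.float32).mean(-1)
    # rectify face patch to 0.5 mm/px
    a=np.arange(-25,25.01,.5);U,V=np.meshgrid(a,a) # U: along ex, V: ey
    P=S+U[...,None]*ex+V[...,None]*ey;c=P@d['R'].T+d['t']
    mu=(d['fx']*c[...,0]/c[...,2]+d['cx']).astype(np.float32);mv=(d['fy']*c[...,1]/c[...,2]+d['cy']).astype(np.float32)
    w=cv2.remap(g,mu,mv,cv2.INTER_CUBIC)
    best=[]
    for dx in np.arange(-8,8.1,.5):
        for dy in np.arange(-8,8.1,.5):
            r=np.hypot(U-dx,V-dy);best.append((w[(r>9)&(r<13)].mean()-.5*w[(r<7)].mean()-.5*w[(r>15)&(r<17)].mean(),dx,dy))
    best.sort();print(nm,best[:3])
    X=cloud(d);m=(mv.astype(int),mu.astype(int));print(' face offset mm',np.nanmedian((X[m]-S)@n).round(2))
E
```

```text
scene [(np.float32(-32.226833), np.float64(-5.0), np.float64(-3.0)), (np.float32(-32.12526), np.float64(-5.5), np.float64(-3.0)), (np.float32(-31.807045), np.float64(-5.0), np.float64(-2.5))]
 face offset mm 0.54
top [(np.float32(-15.558239), np.float64(-1.0), np.float64(-1.5)), (np.float32(-15.487797), np.float64(-1.5), np.float64(-1.5)), (np.float32(-15.396538), np.float64(-1.0), np.float64(-2.0))]
 face offset mm 1.72
```

Top and scene estimates differ by a few mm, so I aim between them (494.3,265.5,73), which stays well inside the 7 mm margin. I approach to about 3 mm short of contact.

```bash
cat > f.py <<'E'
from h import *
n=np.array([-.3359,.0645,.9397]);F=[];P=[]
for _ in range(6): get_image('top');s=read_state();F.append(s['contact_force']);P.append(s['position'])
F=np.array(F);P=np.mean(P,0);print('Fn',(F@n).mean().round(2),'+-',(F@n).std().round(2),'F',F.mean(0).round(2),'pos',P.round(2),'dist',((P-[494.3,265.5,73])@n).round(2))
E
python3 f.py
python3 -m jog '[[[0.01,-0.01,-0.05],[0,0,0],1],[[0.02,-0.02,-0.1],[0,0,0],1],[[0.03,-0.026,-0.16],[0,0,0],1],[[0.03,-0.026,-0.16],[0,0,0],1],[[0.03,-0.026,-0.16],[0,0,0],1]]' | head -2; python3 f.py
python3 -m jog '[[[0.0034,-0.0006,-0.0094],[0,0,0],1],[[0.0067,-0.0013,-0.0188],[0,0,0],1],[[0.0067,-0.0013,-0.0188],[0,0,0],1]]' | head -2; python3 f.py
```

```text
Fn -1.03 +- 0.39 F [ 0.02  0.23 -1.11] pos [462.33 273.99 171.42] dist 103.77
clock: 14.5
position: [466.9, 270.2, 156.6]
Fn -1.0 +- 0.41 F [-0.02  0.12 -1.08] pos [466.93 270.49 157.02] dist 88.47
clock: 15.1
position: [467.7, 270.1, 155.2]
Fn -1.14 +- 0.43 F [ 0.03  0.02 -1.2 ] pos [467.76 270.16 155.3 ] dist 86.55
```

```bash
python3 -m jog '[[[0.0034,-0.0006,-0.0094],[0,0,0],1],[[0.005,-0.001,-0.0141],[0,0,0],1],[[0.005,-0.001,-0.0141],[0,0,0],1]]' | head -2; python3 f.py
python3 -m jog '[[[0.0034,-0.0006,-0.0094],[0,0,0],1],[[0.005,-0.001,-0.0141],[0,0,0],1],[[0.005,-0.001,-0.0141],[0,0,0],1]]' | head -2; python3 f.py
```

```text
clock: 15.7
position: [468.4, 270.0, 154.1]
Fn -1.07 +- 0.26 F [-0.24 -0.11 -1.21] pos [468.42 270.01 154.12] dist 85.21
clock: 16.3
position: [469.1, 269.9, 152.9]
Fn 0.37 +- 0.69 F [-0.86  0.17  0.08] pos [469.08 269.89 152.94] dist 83.88
```

```bash
for i in 1 2 3; do python3 f.py; done; python3 -m jog '[[[0.0034,-0.0006,-0.0094],[0,0,0],1],[[0.005,-0.001,-0.0141],[0,0,0],1],[[0.005,-0.001,-0.0141],[0,0,0],1]]' | head -1; for i in 1 2 3; do python3 f.py; done
```

```text
Fn 0.12 +- 0.42 F [-0.86 -0.1  -0.17] pos [469.08 269.88 152.93] dist 83.86
Fn -0.14 +- 0.63 F [-0.8  -0.18 -0.42] pos [469.09 269.87 152.94] dist 83.87
Fn 0.08 +- 0.36 F [-0.64  0.6  -0.18] pos [469.09 269.87 152.92] dist 83.85
clock: 17.8
Fn 0.59 +- 0.36 F [-1.12  0.53  0.19] pos [469.76 269.74 151.75] dist 82.51
Fn 0.7 +- 0.68 F [-1.35  0.67  0.21] pos [469.75 269.72 151.75] dist 82.52
Fn 0.77 +- 0.55 F [-1.33  0.43  0.32] pos [469.75 269.72 151.74] dist 82.51
```

```bash
python3 -m jog '[[[0.002,-0.0004,-0.006],[0,0,0],1],[[0.004,-0.0007,-0.011],[0,0,0],1],[[0.004,-0.0007,-0.011],[0,0,0],1]]'; for i in 1 2 3; do python3 f.py; done
python3 - <<'E'
from h import *
d=grab('scene')
cv2.imwrite('pics/s5.png',cv2.cvtColor(cv2.resize(d['frame'][160:240,290:390],(800,600),interpolation=cv2.INTER_CUBIC),cv2.COLOR_RGB2BGR))
E
```

```text
clock: 19.0
position: [470.3, 269.6, 150.8]
ee_rot: [0.052, 0.984, -0.023, 0.168]
contact_force: [-1.4, 0.1, 0.9]
gripper_width: 16.7
grasp_force: 59.1
Fn 0.83 +- 0.41 F [-1.35  0.27  0.38] pos [470.28 269.59 150.81] dist 81.45
Fn 1.05 +- 0.32 F [-1.32  0.84  0.58] pos [470.27 269.58 150.8 ] dist 81.44
Fn 1.13 +- 0.26 F [-1.66  0.62  0.57] pos [470.27 269.59 150.79] dist 81.43
```

View pics/s5.png

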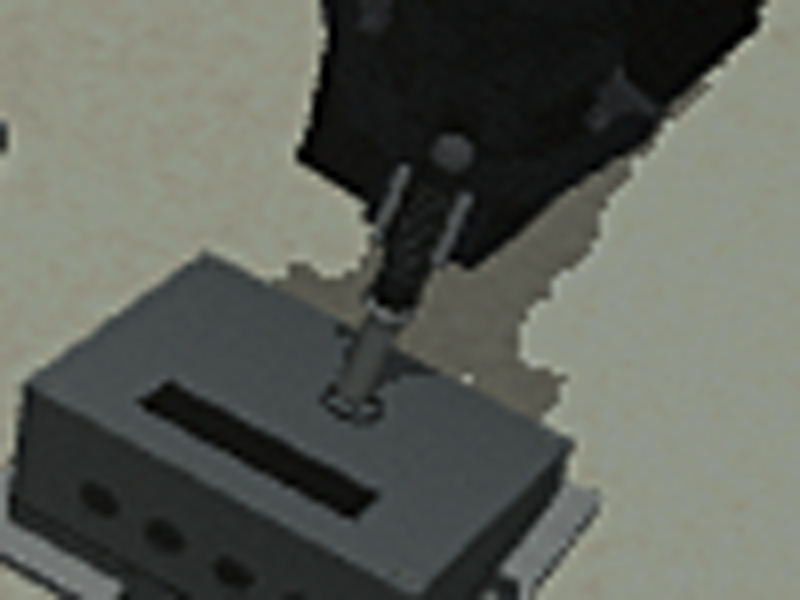

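The barrel ends at the ring's centre: its tip is at about (352,404), and the ring spans x 320–385 and y 382–428. The normal force is about 2.05 N above the baseline, so the tip is pushed in about 3.9 mm. I'm handing in.

```bash
python3 -c "
from bench import job_done
print(job_done())"
```

```text
the job is handed in; nothing more can be done
None
```

I pressed the three keys in order, and the slim probe is held square to the face with its tip about centred in the ring and pushed in about 3.9 mm by the force reading; the job is handed in at about 20 s of the 58 s limit.

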